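# Uncover the chip and hold the magnifier over it

### The arm

A 6-joint arm with a two-finger parallel gripper is mounted at the origin on the work surface. World frame = base frame: x ahead of the robot, y to its left, z up, the work surface at z = 0. Lengths are in m, angles in degrees, forces in N, time in s.
With the tool pointing down it reaches from about 0.35 to 0.875 m from the base axis. Payload 4.2 kg.
Tool frame: the origin (TCP) lies between the finger pads; the fingertips stand 17 mm ahead of it and the grasp point (between the pads) lies 2 mm behind it; z points along the fingers, y is the line along which they close (so a half turn about z gives the same grasp; the last joint's range is limited). The gripper opens to 87 mm and grips with 3 to 60 N. Pads are 19 mm wide; open, the fingers measure 117 mm over their backs; the gripper's body (75 mm by 190 mm) begins 51 mm behind the grasp point.
Start: joints at [14.817, 22.042, 0.453, 0, -68.411, -14.817], TCP at [0.625, 0, 0.24] pointing down, gripper open.
Joint ranges: [-179.83, 179.83], [-69.29, 118.12], [-61.27, 80.66], [-181.25, 117.63], [-171.15, -9.14], [-177.46, 177.46]. Speed limits (degrees/s): [159.86, 159.86, 180, 180, 180, 180].

### API

Orientations are given as a 3x3 rotation matrix whose columns are the frame's x, y, z axes.
In Python, from station import r gives the robot as it stands.
- The arm moves only by the tool servo_tool, never from a script. Its argument "targets" is a list of rows, each a list of 5 numbers: the shift along the world's x, y, z in units of 30 mm (1.0 is 30 mm), then the turn about the world's z in rad, then the finger opening in mm, from 0 to 87. In form: [[x, y, z, turn, gripper], ...]. A call has exactly 5 rows; each row is the pose to reach, as a shift and turn from the pose commanded when the call began; what a row does not reach only later rows make up. A row lasts 1/12 s, in which the tool goes at most 41.7 mm and 7.16 degrees, less where a joint would pass 70% of its speed; a pose out of reach is approached as far as the arm can. A call with a gripper value outside its range is refused whole. The fingers move at their own pace and stop on an object; the grip force is fixed at half the most. Time passes only in rows, so rows that repeat a pose let the fingers close, or fill a call up. It gives the time, the measured TCP pose, the force, the opening and the grip force at its end, in the units of the state.
- r.sense(): the state, without advancing time (a new reading comes with each control period).
- r.capture(name): name is "scene" or "side" or "wrist"; returns a dict with "pixels" (480x640x3 uint8, red, green, blue), "fx", "fy", "cx", "cy" (pixels), "dist_coeffs" ([k1, k2, p1, p2, k3] as OpenCV has them; the pictures are not rectified), "world_from_camera" (4x4, takes a point from camera to world coordinates). Camera axes: x right, y down, z forward; pixel columns grow to the right and rows downward; lengths in m; the calibration is good to about 2 mm. A picture is of the moment at which its call begins. There is no depth.
- r.finish_job(): hands the job in; it is judged then, once.
The state is a dict: "time_s": time; "joints": joint angles; "joint_velocities": joint speeds; "effort": joint torques, N m; "tcp_pos": TCP position; "ee_rot": TCP orientation; "wrist_force": force on the tool from outside, world axes, zero at the start; "moment": the same for the moment, N m; "gripper_width": opening from 0.0 (shut) to 1.0 (fully open); "gripper_force": force on a finger pad.
Only numpy, scipy, OpenCV 4.12 (cv2) and the standard library are available. Lean on these libraries where they do the work, as an engineer would, in place of code of your own. Each camera call takes 0.05 s, during which the arm holds its last target. There are 200 camera calls.

### The job

The parts basket is standing on the circuit board, over the chip that has to be inspected: hang it by its handle on the hook of the stand and let go. Then take the magnifier by its handle, carry it over the clutter and hold it still and level above the middle of the square chip, its frame centred on the chip with its long side along the board's long side and about 2 cm above the chip, without touching the board. Finish holding the magnifier there; knock nothing over and push nothing else about.

Things in the scene. Friction and masses are not known exactly. Their poses are not given: they have to be found in the camera images.
- board: Green circuit board fixed in a low black cradle (100 x 150 mm), left or right of the bench's middle. Origin at the middle of the underside; y is the long side of the board (116 mm; 80 mm along x). Board top 28 mm above the bench, as are the aluminium jaws at its short ends; tallest, at 33 mm: the square chip in the middle and two black socket strips along the long sides.
- chip (a point): Centre of the top face of the large square black chip (36 x 36 mm) in the middle of the board, 33 mm above the bench; axes as the board's.
- hook_stand: Fixed steel stand, base plate 120 x 110 x 12 mm, with one upturned hook. Post 12 mm thick at x = +58 mm of its frame; from its top the hook, a flat strip 20 mm wide and 5 mm thick, runs level in the stand's -x; its end at x = -38 mm turns up, to 16 mm above the strip's top. Nothing rises higher. Origin at the underside, below the seat.
- hook_seat (a point): Middle of the resting place on top of the hook's level strip, 145 mm above the bench, 33 mm from the upturned end; axes as the stand's: -x points out along the hook to its free end.
- basket: Loose aluminium parts basket, about 0.16 kg, standing on the board over the chip. Body 60 (x) x 120 (y) x 45 mm high, open top; rigid arched handle: thin uprights at y = +-58 mm and a flat-sided bar along y, 10 mm thick (x), 14 mm high, centre 110 mm above the underside, 58 mm free below it. Gripped 32 mm off its middle, the middle is free for the hook. Origin: centre of the underside.
- basket_handle (a point): Middle of the basket's handle bar, on the bar's centre line; axes as the basket's, the bar runs along y.
- magnifier: Loose hand magnifier, about 0.09 kg, flat on the bench between power strip and spool: black rectangular frame 86 (x) x 64 (y) x 10 mm thick, clear pane, straight handle on its -x side. The grip is 18 mm wide (y), 15 mm thick, from x = -61 to -146 mm, on the frame's long axis, underside level with the frame's. Origin: centre of the frame, on the underside; z up.
- lens (a point): Centre of the magnifier's frame, on its underside (its origin); axes as the magnifier's.
- mag_handle (a point): Where to grip the magnifier: in the handle, 98 mm from the frame's centre along -x, 7.5 mm above the underside.
- power_strip: Bystander, fixed: white power strip 300 mm (x) by 52 mm (y), 42 mm high, with two plugs in it up to 68 mm high, between the magnifier and the left of the bench. Origin at its underside.
- clamp_stand: Bystander, fixed: helping-hands stand with round 64 mm foot and clips holding a small scrap of board, 120 mm high, ahead and to the right of the magnifier. Origin at its underside.
- spool: Bystander: solder spool, 60 mm across, 46 mm high, to the right of the magnifier. Origin at its underside.
- flux_tin: Bystander: brass flux tin, 52 mm across, 26 mm high. Origin at its underside.
- tin_lid: Bystander: loose steel lid, 54 mm across, 7 mm high. Origin at its underside.
- tool_cup: Bystander: grey cup, 70 mm across, 85 mm high. Origin at its underside.
- screwdriver: Bystander: screwdriver 170 mm long, lying along its x. Origin at its underside.

How it is judged:
By the outcome, as a careful person would: the job done as asked, in the order asked, and still so for the second after the job is handed in, while the arm keeps its last pose, push and grip.
It also fails if it takes over 72 s, if anything falls off the work surface, if the arm or the gripper's body presses on something with over 40 N, if the wrist force passes 120 N, or if a joint passes its speed limit or range.

## Working session

There is one attempt and no reset: what is moved stays moved. The work goes in short steps, Python scripts to look and compute and a tool call to move; the robot and the scene stay as the last step left them, time stands still between calls to the robot, and variables do not carry over. Pictures are saved under pics/ and viewed, at most 10 in all, crops included, and the job is handed in when it is done.

Besides the shell and the picture viewer there is one more tool, called after "Emit:" as name([rows], argument=value, ...), one row to a line, values as JSON. servo_tool: Moves the arm, as the interface text tells. Its arguments: {"type":"object","properties":{"targets":{"type":"array","items":{"type":"array","items":{"type":"number"}}}},"required":["targets"]}

```bash
mkdir -p pics
cat > h.py <<'E'
import numpy as np, cv2
from station import r
def cap(n,save=None):
    c=r.capture(n)
    if save: cv2.imwrite('pics/'+save,c['pixels'][:,:,::-1])
    c['K']=np.array([[c['fx'],0,c['cx']],[0,c['fy'],c['cy']],[0,0,1]]);c['D']=np.array(c['dist_coeffs']);c['T']=np.array(c['world_from_camera'])
    return c
def ray(c,uv):
    p=cv2.undistortPoints(np.array(uv,float).reshape(-1,1,2),c['K'],c['D']).reshape(-1,2)
    d=np.c_[p,np.ones(len(p))]@c['T'][:3,:3].T
    return c['T'][:3,3],d
def plane(c,uv,z):
    o,d=ray(c,uv); return o+d*((z-o[2])/d[:,2])[:,None]
def proj(c,P):
    W=np.linalg.inv(c['T']); P=np.array(P,float).reshape(-1,3)
    return cv2.projectPoints(P,cv2.Rodrigues(W[:3,:3])[0],W[:3,3],c['K'],c['D'])[0].reshape(-1,2)
np.set_printoptions(precision=4,suppress=True)
E
python3 - <<'E'
from h import *
for n in ['scene','side','wrist']:
    c=cap(n,n+'0.png'); print(n,c['T'],c['fx'])
print(r.sense())
E
```

```text
scene [[ 0.1021  0.7676 -0.6328  1.2112]
 [ 0.9948 -0.078   0.0658 -0.0582]
 [ 0.0012 -0.6362 -0.7715  0.9067]
 [ 0.      0.      0.      1.    ]] 544.1684455466162
side [[ 0.994  -0.0522  0.0964  0.446 ]
 [-0.1093 -0.5345  0.838  -1.035 ]
 [ 0.0078 -0.8435 -0.537   0.7828]
 [ 0.      0.      0.      1.    ]] 620.6509771958
wrist [[-1.      0.0006 -0.0008  0.6244]
 [ 0.0003  0.9544  0.2986 -0.082 ]
 [ 0.0009  0.2986 -0.9544  0.3836]
 [ 0.      0.      0.      1.    ]] 341.09616261119226
{'time_s': 0.15, 'joints': array([ 14.8155,  22.0801,   0.3994,  -0.0192, -68.4121, -14.8172]), 'joint_velocities': array([ 0.0321, -0.1213,  0.2632,  0.038 ,  0.0199, -0.0399]), 'effort': array([  0.0004, -39.1052,  18.7588,   4.2224,   0.0124,  -0.0001]), 'tcp_pos': array([0.6246, 0.    , 0.2387]), 'ee_rot': array([[-0.0002, -1.    , -0.0016],
       [-1.    ,  0.0002, -0.0001],
       [ 0.0001,  0.0016, -1.    ]]), 'wrist_force': array([-0.2775, -0.2129,  0.2133]), 'moment': array([ 0.0255,  0.0307, -0.0233]), 'gripper_force': 0.0, 'gripper_width': 0.9987337453946421}
```

View pics/scene0.png

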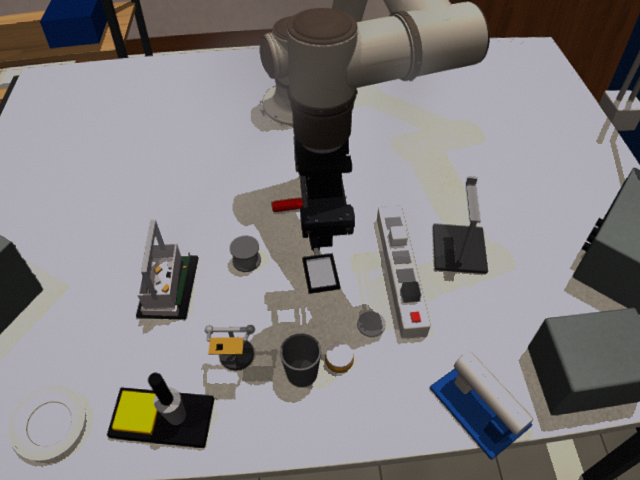

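View pics/side0.png

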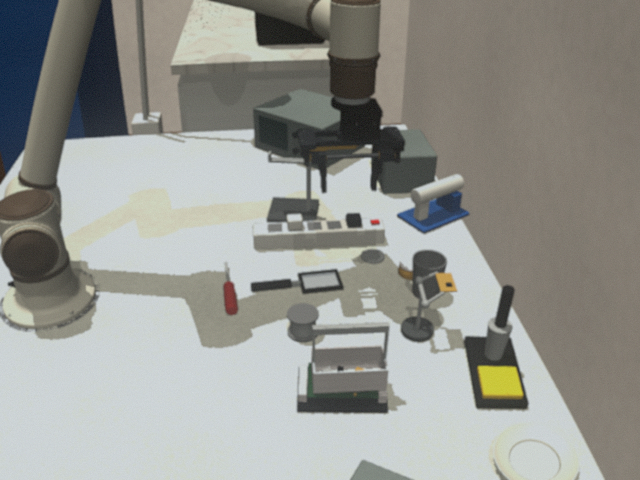

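The scene picture shows the board and basket at (165,275), the magnifier frame at (321,273), the power strip at (403,270), and the hook stand at (462,245). The side picture shows the basket bar at (350,328), the magnifier handle at (272,286), and the stand base at (293,208) behind the gripper. I'll enlarge the two key areas.

Run:
```python
import cv2,numpy as np
a=cv2.imread('pics/scene0.png');b=cv2.imread('pics/side0.png')
A=cv2.resize(a[200:330,120:220],None,fx=4,fy=4,interpolation=2)[:520,:400]
B=cv2.resize(a[165:295,410:510],None,fx=4,fy=4,interpolation=2)
cv2.imwrite('pics/c1.png',np.hstack([A,B]))
A=cv2.resize(b[300:420,280:400],None,fx=3.3,fy=3.3,interpolation=2)
B=cv2.resize(b[120:240,250:370],None,fx=3.3,fy=3.3,interpolation=2)
cv2.imwrite('pics/c2.png',np.hstack([A,B]))
```

```text
(no output)
```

View pics/c1.png

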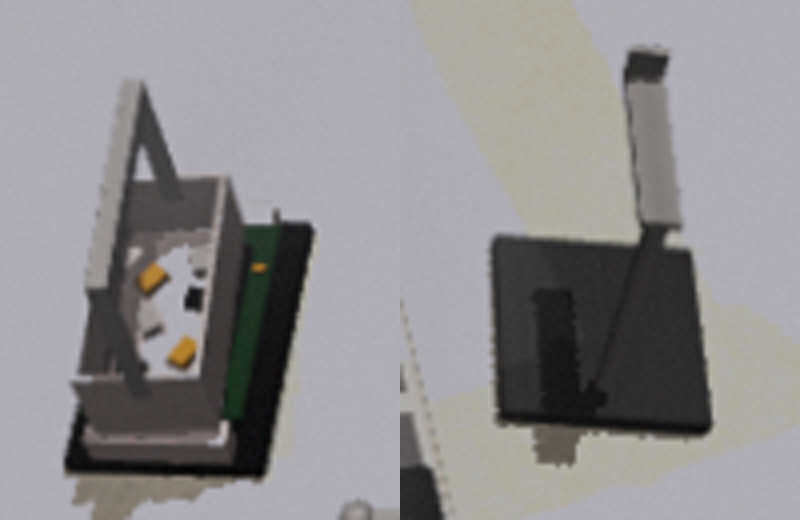

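View pics/c2.png

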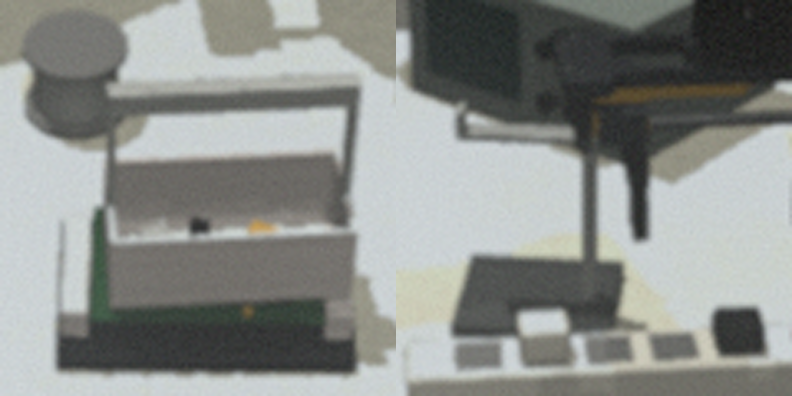

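The crops show the bar's top face as a bright strip. In the scene view it runs from crop (134,79) to (97,289), and in the side view from (108,90) to (357,78). The hook strip runs toward the robot, from the tip at crop (647,50) to the post end at (660,226). The bar has to turn about 90°.

Run:
```python
from h import *
c=cap('scene');s=cap('side')
f=lambda l,ox,oy,k,sub=0:[[(x-sub)/k+ox,y/k+oy] for x,y in l]
P=plane(c,f([(125,78),(143,81),(87,288),(107,290)],120,200,4),.15);print('bar scene',P[:,:2],P.mean(0))
a=np.arctan2(*(P[:2].mean(0)-P[2:].mean(0))[1::-1]);print(np.degrees(a))
P=plane(s,f([(108,86),(357,77),(108,96),(357,86)],280,300,3.3),.15);print('bar side',P[:,:2],P.mean(0))
P=plane(c,f([(632,85),(664,80),(643,222),(679,228)],410,165,4,400),.145);print('strip',P[:,:2],P.mean(0))
P=plane(c,f([(627,50),(668,50)],410,165,4,400),.161);print('tip top',P[:,:2],P.mean(0))
P=plane(c,f([(495,237),(690,248),(708,420),(498,410)],410,165,4,400),.012);print('base',P[:,:2],P.mean(0))
P=plane(s,f([(460,105),(462,125),(575,127)],250,120,3.3,396),.145);print('strip side',P[:,:2])
P=plane(c,f([(315,227),(265,475),(68,470)],120,200,4),.0);print('cradle',P[:,:2],P[[0,2]].mean(0))
# magnifier
for n,cc,roi in (('scene',c,(240,300,295,350)),('side',s,(262,300,240,350))):
    g=cc['pixels'].max(2); m=np.zeros_like(g); y0,y1,x0,x1=roi
    m[y0:y1,x0:x1]=(g[y0:y1,x0:x1]<70)*255
    cs,_=cv2.findContours(m,cv2.RETR_EXTERNAL,2); 
    for k in sorted(cs,key=cv2.contourArea)[::-1][:2]:
        q=plane(cc,k.reshape(-1,2),.01)[:,:2].astype(np.float32); print(n,cv2.contourArea(k),cv2.minAreaRect(q))
```

```text
bar scene [[ 0.5237 -0.3102]
 [ 0.5265 -0.3014]
 [ 0.644  -0.315 ]
 [ 0.6459 -0.3061]] [ 0.585  -0.3082  0.15  ]
177.7369359353605
bar side [[ 0.5247 -0.3075]
 [ 0.6426 -0.3135]
 [ 0.5239 -0.3146]
 [ 0.6413 -0.3199]] [ 0.5831 -0.3139  0.15  ]
strip [[0.4942 0.3034]
 [0.4923 0.3205]
 [0.5823 0.284 ]
 [0.5876 0.3001]] [0.5391 0.302  0.145 ]
tip top [[0.4855 0.3   ]
 [0.4873 0.3205]] [0.4864 0.3103 0.161 ]
base [[0.4749 0.2593]
 [0.4934 0.3646]
 [0.6068 0.3409]
 [0.589  0.2341]] [0.541  0.2997 0.012 ]
strip side [[0.4869 0.3474]
 [0.4869 0.3128]
 [0.568  0.3013]]
cradle [[ 0.5033 -0.2481]
 [ 0.6525 -0.2666]
 [ 0.6412 -0.3641]] [ 0.5723 -0.3061  0.    ]
scene 1102.5 ((0.575448751449585, 0.0014154016971588135), (0.0925670936703682, 0.06414195150136948), 4.406887531280518)
scene 138.0 ((0.5054337978363037, 0.008724121376872063), (0.044435083866119385, 0.026770485565066338), 84.19804382324219)
side 231.0 ((0.47043734788894653, -0.009869718924164772), (0.08119623363018036, 0.024973878636956215), 4.268393516540527)
side 111.0 ((0.5716661810874939, -0.006293989717960358), (0.08380280435085297, 0.06575051695108414), 5.108688831329346)
```

Emit:
servo_tool([
  [-0.1, -0.6, 0, -0.1, 87],
  [-0.3, -1.4, 0, -0.2, 87],
  [-0.5, -2.2, 0, -0.32, 87],
  [-0.7, -3, 0, -0.44, 87],
  [-0.9, -3.8, 0, -0.56, 87],
])

```text
time_s: 0.67
tcp_pos: [0.5975, -0.1149, 0.2394]
ee_rot: [[-0.536, -0.844, -0.0], [-0.844, 0.536, 0.0], [0.0, 0.0, -1.0]]
wrist_force: [0.5, -0.1, 0.0]
gripper_width: 0.998
gripper_force: 0.0
```

Emit:
servo_tool([
  [-0.2, -0.8, 0, -0.12, 87],
  [-0.4, -1.6, 0, -0.24, 87],
  [-0.6, -2.4, 0, -0.36, 87],
  [-0.8, -3.2, 0, -0.48, 87],
  [-1, -4, 0, -0.58, 87],
])

```text
time_s: 1.08
tcp_pos: [0.5675, -0.2351, 0.2395]
ee_rot: [[-0.911, -0.413, -0.0], [-0.413, 0.911, 0.0], [0.0, 0.0, -1.0]]
wrist_force: [0.9, 0.2, 0.6]
gripper_width: 1.0
gripper_force: 0.0
```

Emit:
servo_tool([
  [-0.1, -0.7, 0, -0.12, 60],
  [-0.3, -1.4, 0, -0.24, 60],
  [-0.4, -2.0, 0, -0.36, 60],
  [-0.5, -2.4, 0, -0.44, 60],
  [-0.5, -2.6, 0, -0.47, 60],
])

```text
time_s: 1.5
tcp_pos: [0.5522, -0.3134, 0.2392]
ee_rot: [[-0.999, 0.044, -0.001], [0.044, 0.999, 0.0], [0.001, 0.0, -1.0]]
wrist_force: [1.3, -0.3, -0.4]
gripper_width: 0.733
gripper_force: 0.0
```

Run:
```python
from h import *
c=cap('wrist','w1.png');cap('scene','scene1.png');s=r.sense();print(s['tcp_pos'],s['ee_rot'],s['joints'],s['time_s'])
print(c['T'])
# predicted bar top corners
u=np.array([1,-.04]);v=np.array([.04,1]);b=np.array([.584,-.311])
print(proj(c,[[*(b+i*.06*u+j*.005*v),.15] for i in(-1,0,1) for j in (-1,1)]))
```

```text
[ 0.5528 -0.3127  0.2392] [[-0.9992  0.0395 -0.0004]
 [ 0.0395  0.9992  0.0002]
 [ 0.0004  0.0001 -1.    ]] [-14.9221  23.0542   1.973   -0.0034 -68.9431 -77.3429] 1.6
[[ 0.0438  0.9533  0.2988  0.4696]
 [ 0.999  -0.0419 -0.0129 -0.3094]
 [ 0.0002  0.2991 -0.9542  0.3843]
 [ 0.      0.      0.      1.    ]]
[[315.6407 213.3745]
 [329.8669 213.3223]
 [316.1282 290.9041]
 [329.3497 290.8537]
 [316.5602 357.5871]
 [328.8453 357.539 ]]
```

View pics/w1.png

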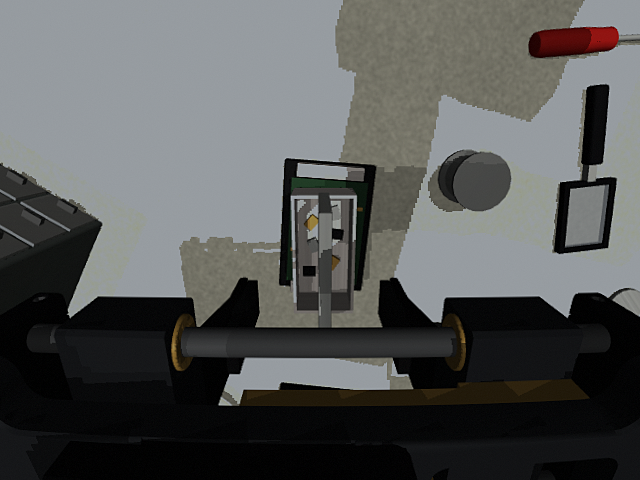

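The wrist picture shows the bar between the fingers, centred at column 325 and running along rows 200–325. The predicted column was about 323, so only a 2–3 mm shift is needed. I'll descend and close.

Emit:
servo_tool([
  [0, 0.05, -0.6, 0, 60],
  [0, 0.1, -1.4, 0, 60],
  [0, 0.1, -2.2, 0, 60],
  [0, 0.1, -2.9, 0, 60],
  [0, 0.1, -3.25, 0, 60],
])

```text
time_s: 2.02
tcp_pos: [0.5519, -0.3073, 0.139]
ee_rot: [[-0.999, 0.037, -0.004], [0.037, 0.999, 0.002], [0.004, 0.002, -1.0]]
wrist_force: [-0.6, -0.2, -0.0]
gripper_width: 0.69
gripper_force: 0.0
```

Emit:
servo_tool([
  [0, 0, 0, 0, 50],
  [0, 0, 0, 0, 35],
  [0, 0, 0, 0, 25],
  [0, 0, 0, 0, 18],
  [0, 0, 0, 0, 14],
])

```text
time_s: 2.43
tcp_pos: [0.5537, -0.3092, 0.1436]
ee_rot: [[-0.999, 0.039, 0.003], [0.039, 0.999, -0.001], [-0.003, -0.001, -1.0]]
wrist_force: [0.3, -0.6, -0.6]
gripper_width: 0.396
gripper_force: 0.0
```

Emit:
servo_tool([
  [0, 0, 0, 0, 10],
  [0, 0, 0, 0, 5],
  [0, 0, 0, 0, 0],
  [0, 0, 0, 0, 0],
  [0, 0, 0, 0, 0],
])

```text
time_s: 2.85
tcp_pos: [0.553, -0.309, 0.1422]
ee_rot: [[-0.999, 0.039, 0.0], [0.039, 0.999, 0.0], [-0.0, 0.0, -1.0]]
wrist_force: [0.5, 1.2, 0.3]
gripper_width: 0.113
gripper_force: 30.0
```

Emit:
servo_tool([
  [0, 0, 0.1, 0, 0],
  [0, 0, 0.3, 0, 0],
  [0, 0, 0.6, 0, 0],
  [0, 0, 1, 0, 0],
  [0, 0, 1.4, 0, 0],
])

```text
time_s: 3.27
tcp_pos: [0.5529, -0.309, 0.1849]
ee_rot: [[-0.999, 0.039, -0.0], [0.039, 0.999, 0.0], [0.0, -0.0, -1.0]]
wrist_force: [-0.3, -0.2, -1.6]
gripper_width: 0.109
gripper_force: 30.0
```

Emit:
servo_tool([
  [0, 0, 0.6, 0, 0],
  [0, 0, 1.4, 0, 0],
  [0, 0, 2.3, 0, 0],
  [0, 0.2, 3.2, 0.04, 0],
  [-0.1, 0.6, 4, 0.1, 0],
])

```text
time_s: 3.68
tcp_pos: [0.5502, -0.2918, 0.3064]
ee_rot: [[-0.998, -0.062, 0.002], [-0.062, 0.998, -0.001], [-0.001, -0.001, -1.0]]
wrist_force: [1.3, 0.2, -2.4]
gripper_width: 0.113
gripper_force: 30.0
```

Emit:
servo_tool([
  [-0.2, 0.6, 0.4, 0.06, 0],
  [-0.4, 1.4, 0.6, 0.14, 0],
  [-0.6, 2.3, 0.8, 0.22, 0],
  [-0.8, 3.2, 0.8, 0.3, 0],
  [-1.0, 4.1, 0.8, 0.38, 0],
])

```text
time_s: 4.1
tcp_pos: [0.5195, -0.167, 0.3294]
ee_rot: [[-0.903, -0.43, 0.002], [-0.43, 0.903, -0.0], [-0.002, -0.001, -1.0]]
wrist_force: [1.1, 0.7, -2.1]
gripper_width: 0.114
gripper_force: 30.0
```

Emit:
servo_tool([
  [-0.2, 0.9, 0, 0.08, 0],
  [-0.4, 1.8, 0, 0.16, 0],
  [-0.6, 2.7, 0, 0.24, 0],
  [-0.8, 3.6, 0, 0.32, 0],
  [-1.0, 4.5, 0, 0.4, 0],
])

```text
time_s: 4.52
tcp_pos: [0.4893, -0.0318, 0.329]
ee_rot: [[-0.664, -0.748, 0.001], [-0.748, 0.664, 0.0], [-0.001, -0.001, -1.0]]
wrist_force: [0.4, 0.6, -1.9]
gripper_width: 0.109
gripper_force: 30.0
```

Emit:
servo_tool([
  [-0.2, 0.9, 0, 0.08, 0],
  [-0.4, 1.8, 0, 0.16, 0],
  [-0.6, 2.7, 0, 0.24, 0],
  [-0.8, 3.6, 0, 0.32, 0],
  [-1.0, 4.5, 0, 0.4, 0],
])

```text
time_s: 4.93
tcp_pos: [0.4593, 0.1031, 0.329]
ee_rot: [[-0.32, -0.947, 0.001], [-0.947, 0.32, 0.001], [-0.001, -0.001, -1.0]]
wrist_force: [0.4, 0.4, -2.6]
gripper_width: 0.111
gripper_force: 30.0
```

Emit:
servo_tool([
  [-0.2, 0.9, 0, 0.04, 0],
  [-0.5, 1.8, 0, 0.08, 0],
  [-0.8, 2.7, 0, 0.1, 0],
  [-1.0, 3.6, 0, 0.12, 0],
  [-1.2, 4.4, 0, 0.12, 0],
])

```text
time_s: 5.35
tcp_pos: [0.4232, 0.2354, 0.329]
ee_rot: [[-0.207, -0.978, 0.001], [-0.978, 0.207, 0.001], [-0.001, -0.001, -1.0]]
wrist_force: [0.2, 0.0, -1.1]
gripper_width: 0.107
gripper_force: 30.0
```

Emit:
servo_tool([
  [-0.05, 0.6, 0, 0, 0],
  [-0.1, 1.2, 0, 0, 0],
  [-0.15, 1.7, 0, 0, 0],
  [-0.15, 2, 0, 0, 0],
  [-0.15, 2, 0, 0, 0],
])

```text
time_s: 5.77
tcp_pos: [0.4195, 0.2953, 0.3281]
ee_rot: [[-0.207, -0.978, 0.0], [-0.978, 0.207, 0.0], [-0.0, -0.0, -1.0]]
wrist_force: [-0.0, -0.5, -1.9]
gripper_width: 0.11
gripper_force: 30.0
```

Run:
```python
from h import *
c=cap('wrist','w2.png');a=cap('scene','scene2.png');b=cap('side','side2.png');s=r.sense();print(s['tcp_pos'],s['ee_rot'],s['wrist_force'],s['time_s'])
S=np.array([.524,.3035]);u=np.array([.977,-.212]);v=np.array([.212,.977])
for q in (c,a,b): print(proj(q,[[*(S+x*u+y*v),z] for x,y,z in((-.033,-.01,.145),(-.033,.01,.145),(-.038,0,.161),(.052,-.01,.145),(.052,.01,.145))]).round(0).tolist())
A=a['pixels'][130:290,380:510];
B=b['pixels'][100:260,220:370]
C=c['pixels'][:, :]
im=np.hstack([cv2.resize(A,(390,480)),cv2.resize(B,(410,480))]);cv2.imwrite('pics/c3.png',im[:,:,::-1])
```

```text
[0.4195 0.2933 0.3281] [[-0.209  -0.9779 -0.0003]
 [-0.9779  0.209  -0.0005]
 [ 0.0005  0.0002 -1.    ]] [-0.1752 -0.3027 -1.7677] 5.9167
[[251.0, 238.0], [252.0, 257.0], [254.0, 253.0], [169.0, 238.0], [171.0, 256.0]]
[[466.0, 185.0], [476.0, 186.0], [473.0, 178.0], [469.0, 217.0], [479.0, 218.0]]
[[271.0, 160.0], [273.0, 156.0], [270.0, 152.0], [307.0, 162.0], [308.0, 158.0]]
```

View pics/w2.png

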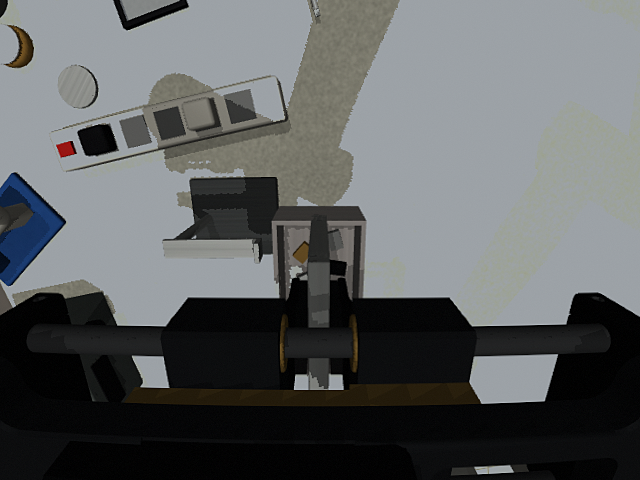

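The wrist picture shows the basket hanging level, with its bar at column 318. The hook strip runs along rows 240–258, with its tip at column 262. The lateral fit is within about 1 mm, and the hook is about 5 mm nearer than estimated. I'll go down and slide the bar over the tip.

Emit:
servo_tool([
  [0, 0, -0.7, 0, 0],
  [0, 0, -1.8, 0, 0],
  [0, 0, -3, 0, 0],
  [0, 0, -4.2, 0, 0],
  [0, 0, -4.8, 0, 0],
])

```text
time_s: 6.33
tcp_pos: [0.4178, 0.2911, 0.1802]
ee_rot: [[-0.211, -0.978, -0.005], [-0.978, 0.211, -0.005], [0.005, 0.004, -1.0]]
wrist_force: [-0.3, -0.8, -1.4]
gripper_width: 0.112
gripper_force: 30.0
```

Emit:
servo_tool([
  [0.1, -0.02, 0, 0, 0],
  [0.3, -0.06, 0, 0, 0],
  [0.6, -0.13, 0, 0, 0],
  [0.9, -0.19, 0, 0, 0],
  [1.2, -0.26, 0, 0, 0],
])

```text
time_s: 6.75
tcp_pos: [0.4575, 0.2867, 0.186]
ee_rot: [[-0.209, -0.978, 0.003], [-0.978, 0.209, 0.003], [-0.003, -0.002, -1.0]]
wrist_force: [-0.4, 0.6, -2.0]
gripper_width: 0.108
gripper_force: 30.0
```

Emit:
servo_tool([
  [0.4, -0.09, 0, 0, 0],
  [0.9, -0.19, 0, 0, 0],
  [1.4, -0.3, 0, 0, 0],
  [1.8, -0.39, 0, 0, 0],
  [1.9, -0.41, 0, 0, 0],
])

```text
time_s: 7.17
tcp_pos: [0.5149, 0.2734, 0.1842]
ee_rot: [[-0.21, -0.978, 0.001], [-0.978, 0.21, 0.0], [-0.001, -0.001, -1.0]]
wrist_force: [0.3, 0.4, -1.7]
gripper_width: 0.113
gripper_force: 30.0
```

Run:
```python
from h import *
c=cap('wrist');a=cap('scene');b=cap('side');s=r.sense();print(s['tcp_pos'],s['wrist_force'],s['time_s'])
im=np.hstack([cv2.resize(a['pixels'][150:270,410:510],(400,480),interpolation=2),cv2.resize(b['pixels'][110:230,240:340],(400,480),interpolation=2)]);cv2.imwrite('pics/c3.png',im[:,:,::-1])
```

```text
[0.5125 0.2736 0.1838] [-0.0974 -0.8824 -1.2331] 7.3167
```

View pics/c3.png

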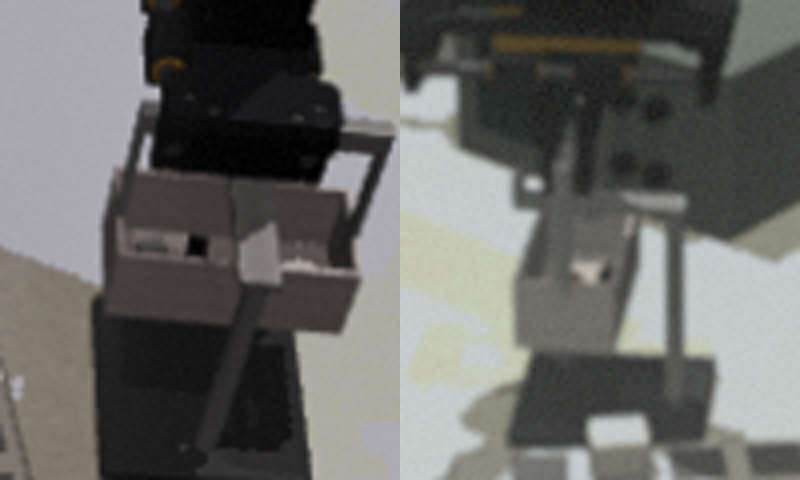

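The picture shows the strip (left crop 260,265) entering the arch above the basket body. In the right crop the upturned tip at (530,190) is outside the bar at (570,180). I'll lower gently.

Emit:
servo_tool([
  [0, 0, -0.2, 0, 0],
  [0, 0, -0.5, 0, 0],
  [0, 0, -0.8, 0, 0],
  [0, 0, -0.95, 0, 0],
  [0, 0, -0.95, 0, 0],
])

```text
time_s: 7.73
tcp_pos: [0.5112, 0.2734, 0.1535]
ee_rot: [[-0.208, -0.978, -0.003], [-0.978, 0.208, -0.002], [0.003, 0.003, -1.0]]
wrist_force: [1.0, -0.6, -2.0]
gripper_width: 0.11
gripper_force: 30.0
```

Emit:
servo_tool([
  [0, 0, -0.03, 0, 0],
  [0, 0, -0.06, 0, 0],
  [0, 0, -0.09, 0, 0],
  [0, 0, -0.12, 0, 0],
  [0, 0, -0.12, 0, 0],
])

```text
time_s: 8.15
tcp_pos: [0.5125, 0.2739, 0.152]
ee_rot: [[-0.208, -0.978, 0.0], [-0.978, 0.208, 0.0], [-0.0, -0.0, -1.0]]
wrist_force: [0.7, 0.0, -1.1]
gripper_width: 0.11
gripper_force: 30.0
```

Emit:
servo_tool([
  [0, 0, -0.03, 0, 0],
  [0, 0, -0.05, 0, 0],
  [0, 0, -0.05, 0, 0],
  [0, 0, -0.05, 0, 0],
  [0, 0, -0.05, 0, 0],
])

```text
time_s: 8.57
tcp_pos: [0.5127, 0.274, 0.1511]
ee_rot: [[-0.208, -0.978, 0.001], [-0.978, 0.208, 0.0], [-0.001, -0.001, -1.0]]
wrist_force: [-1.1, -1.4, 2.5]
gripper_width: 0.111
gripper_force: 30.0
```

Emit:
servo_tool([
  [0, 0, -0.03, 0, 0],
  [0, 0, -0.05, 0, 0],
  [0, 0, -0.05, 0, 0],
  [0, 0, -0.05, 0, 0],
  [0, 0, -0.05, 0, 0],
])

```text
time_s: 8.98
tcp_pos: [0.5128, 0.274, 0.1508]
ee_rot: [[-0.208, -0.978, 0.002], [-0.978, 0.208, 0.0], [-0.001, -0.001, -1.0]]
wrist_force: [-3.9, -2.3, 9.1]
gripper_width: 0.11
gripper_force: 30.0
```

Contact confirmed. I'll back off slightly and open slowly.

Emit:
servo_tool([
  [0, 0, 0.05, 0, 0],
  [0, 0, 0.05, 0, 0],
  [0, 0, 0.05, 0, 12],
  [0, 0, 0.05, 0, 14],
  [0, 0, 0.05, 0, 17],
])

```text
time_s: 9.4
tcp_pos: [0.5125, 0.2739, 0.1499]
ee_rot: [[-0.209, -0.978, -0.0], [-0.978, 0.209, -0.0], [0.0, 0.0, -1.0]]
wrist_force: [0.4, -0.1, -0.9]
gripper_width: 0.169
gripper_force: 0.0
```

Emit:
servo_tool([
  [0, 0, 0, 0, 20],
  [0, 0, 0, 0, 25],
  [0, 0, 0, 0, 30],
  [0, 0, 0, 0, 35],
  [0, 0, 0, 0, 40],
])

```text
time_s: 9.82
tcp_pos: [0.5125, 0.2739, 0.1504]
ee_rot: [[-0.208, -0.978, -0.0], [-0.978, 0.208, -0.0], [0.0, 0.0, -1.0]]
wrist_force: [-0.2, -0.6, 0.7]
gripper_width: 0.404
gripper_force: 0.0
```

Emit:
servo_tool([
  [0, 0, 0, 0, 45],
  [0, 0, 0.2, 0, 45],
  [0, 0, 0.6, 0, 45],
  [0, 0, 1.2, 0, 45],
  [0, 0, 2, 0, 45],
])

```text
time_s: 10.23
tcp_pos: [0.5117, 0.2733, 0.21]
ee_rot: [[-0.209, -0.978, -0.003], [-0.978, 0.209, -0.002], [0.003, 0.002, -1.0]]
wrist_force: [0.2, -0.1, 0.4]
gripper_width: 0.516
gripper_force: 0.0
```

Emit:
servo_tool([
  [0, 0, 0.8, 0, 45],
  [0, -0.4, 1.6, 0, 45],
  [0, -1.2, 2.2, -0.1, 45],
  [0, -2.2, 2.4, -0.2, 45],
  [0, -3.3, 2.4, -0.3, 45],
])

```text
time_s: 10.65
tcp_pos: [0.5133, 0.175, 0.2855]
ee_rot: [[-0.491, -0.871, 0.005], [-0.871, 0.491, 0.003], [-0.005, -0.003, -1.0]]
wrist_force: [0.9, 0.2, 0.2]
gripper_width: 0.515
gripper_force: 0.0
```

Emit:
servo_tool([
  [-0.2, -1.1, 0, -0.12, 45],
  [-0.4, -2.2, 0, -0.24, 45],
  [-0.6, -3.2, 0, -0.36, 45],
  [-0.8, -4, 0, -0.48, 45],
  [-0.9, -4.4, 0, -0.6, 45],
])

```text
time_s: 11.07
tcp_pos: [0.4844, 0.0405, 0.2833]
ee_rot: [[-0.899, -0.438, 0.001], [-0.438, 0.899, 0.0], [-0.001, -0.0, -1.0]]
wrist_force: [-0.3, 0.5, 0.4]
gripper_width: 0.517
gripper_force: 0.0
```

Run:
```python
from h import *
w=cap('wrist','w3.png');a=cap('scene','scene3.png');b=cap('side','side3.png');s=r.sense();print(s['tcp_pos'],s['ee_rot'],s['wrist_force'],s['time_s'])
im=np.zeros((600,800,3),np.uint8)
im[:300,:400]=cv2.resize(a['pixels'][150:270,400:560],(400,300),interpolation=2)
im[:300,400:]=cv2.resize(b['pixels'][110:230,220:380],(400,300),interpolation=2)
im[300:,:400]=cv2.resize(a['pixels'][200:350,120:320],(400,300),interpolation=2)
im[300:,400:]=cv2.resize(b['pixels'][250:430,220:460],(400,300),interpolation=2)
cv2.imwrite('pics/c4.png',im[:,:,::-1])
```

```text
[0.4854 0.0422 0.2832] [[-0.8956 -0.4449  0.0014]
 [-0.4449  0.8956  0.0005]
 [-0.0015 -0.0001 -1.    ]] [-0.3652  1.0305 -0.3706] 11.2167
```

View pics/c4.png

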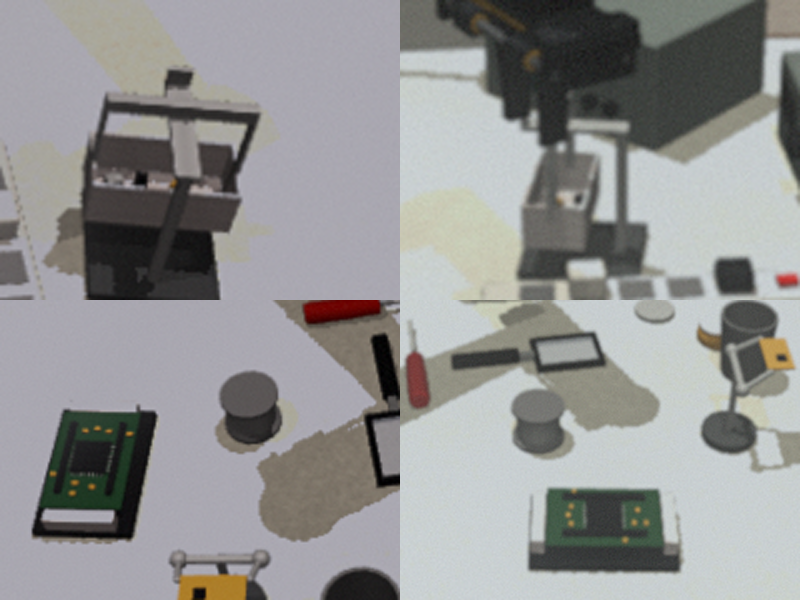

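The basket hangs on the hook inside the upturned end, released and level. The chip is now visible at scene px (166,279) and side px (343,380), and the magnifier is clear in both views.

```bash
cat > m.py <<'E'
from h import *
def blobs(c,m,z,roi,lo,n=3):
    y0,y1,x0,x1=roi; M=np.zeros(m.shape,np.uint8); M[y0:y1,x0:x1]=m[y0:y1,x0:x1]*255
    for k in sorted(cv2.findContours(M,cv2.RETR_EXTERNAL,2)[0],key=cv2.contourArea)[::-1][:n]:
        if cv2.contourArea(k)<lo: break
        q=plane(c,k.reshape(-1,2),z)[:,:2].astype(np.float32);R=cv2.minAreaRect(q)
        b=cv2.boundingRect(k); print('  ',b,np.round(R[0],4),np.round(R[1],4),round(R[2],1))
E
python3 - <<'E'
from m import *
C={n:cap(n) for n in('scene','side','wrist')}
roi={'scene':((245,330,130,205),(262,292,155,178),(225,300,295,350)),'side':((360,410,295,390),(366,388,331,352),(262,300,240,350)),'wrist':(None,None,(0,480,0,640))}
for n,c in C.items():
    p=c['pixels'].astype(int);g=p.max(2);gr=(p[:,:,1]>p[:,:,0]+15)&(p[:,:,1]>p[:,:,2]+10)
    print(n)
    if n!='wrist':
        blobs(c,gr,.028,roi[n][0],60,1); print(' chip'); blobs(c,g<48,.033,roi[n][1],30)
        x0=roi[n][1]; print(g[x0[0]:x0[1]:3,x0[2]:x0[3]:2])
        print(' mag'); blobs(c,g<75,.01,roi[n][2],60)
    else: print('mag pred',proj(c,[[.573,-.003,.01],[.475,-.010,.015]]))
E
```

```text
scene
   (140, 269, 47, 36) [ 0.5905 -0.309 ] [0.0799 0.0825] 83.6
 chip
   (155, 262, 23, 30) [ 0.5712 -0.3046] [0.0791 0.044 ] 5.2
[[ 43  39  54  64  67  63  66  68  63  61  62  61]
 [ 39  39  64 118 159  58  57  62  60 142 136  59]
 [ 36  50  64  65  63  65  61  62  62  60  61  58]
 [ 33  43  37  36  32  33  31  32  32  31  31  48]
 [ 40  40  31  36  34  32  30  29  28  28  40  32]
 [ 57  33  32  29  29  30  29  26  26  27  63  27]
 [ 53  29  30  28  28  29  25  28  27  34  70  25]
 [ 36  31  30  28  28  28  29  22  25  49  32  23]
 [ 54  38  40  53  34  42  34  25  28  39  22  21]
 [ 58  59  60  57  58  56  54  55  57  47  23  27]]
 mag
   (302, 253, 39, 41) [0.5754 0.0018] [0.0926 0.0655] 4.3
   (306, 225, 14, 27) [ 0.4832 -0.0046] [0.0731 0.02  ] 3.9
side
   (308, 363, 46, 35) [ 0.5543 -0.3065] [0.0792 0.0735] 83.9
 chip
[[ 66  66  63  61  61  62  64  62  68  62  67]
 [ 62  58  55  55  61  58  59  56  57  61  56]
 [ 83  59  58  56  56  63  61  59  58  61  58]
 [ 95  60  59  62  59  60  59  53  61  61  61]
 [ 92  58  59  59  61  57  57  63  58  61  60]
 [103  64  57  61  57  59  57  56  56  60  58]
 [ 97  55  59  55  58  54  60  58  58  62  60]
 [ 71  61  56  61  60  57  61  63  60  53  63]]
 mag
   (252, 280, 40, 11) [ 0.4705 -0.0095] [0.082  0.0266] 3.9
   (298, 270, 45, 23) [ 0.5719 -0.0053] [0.084  0.0687] 4.5
wrist
mag pred [[255.8405 245.4882]
 [282.2074 175.1089]]
```

View pics/w3.png

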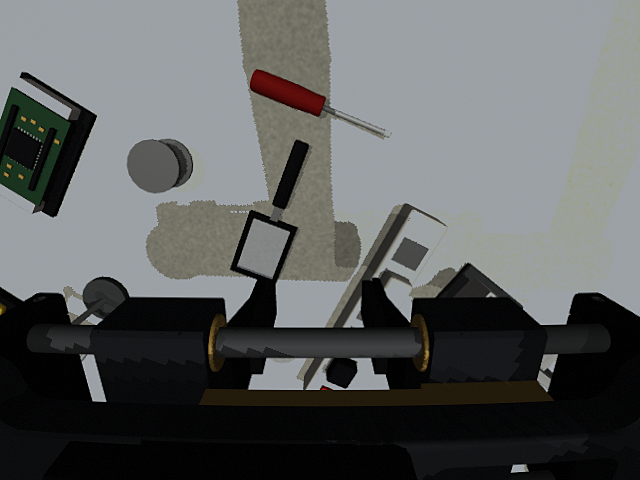

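The wrist view shows the magnifier frame at (264,245) and its handle from (303,143) to (280,207). The chip is at about (22,148). I'll measure from this view and then hover closer.

Run:
```python
from m import *
c=cap('wrist');g=c['pixels'].max(2);s=r.sense();print(s['tcp_pos'])
print('frame');blobs(c,g<50,.01,(205,284,225,300),100)
print('handle');blobs(c,g<50,.015,(130,212,265,315),100)
print('chip');blobs(c,g<30,.033,(125,175,0,45),30); print(plane(c,[[22,149]],.033))
```

```text
[0.4858 0.0437 0.2825]
frame
   (227, 207, 69, 77) [0.5748 0.0038] [0.0957 0.066 ] 5.0
handle
   (270, 138, 38, 69) [ 0.4693 -0.0045] [0.0843 0.0181] 4.4
chip
   (0, 125, 45, 50) [ 0.58   -0.3011] [0.0558 0.0572] 14.3
[[ 0.5791 -0.3008  0.033 ]]
```

Emit:
servo_tool([
  [-0.05, -0.3, -0.4, -0.08, 45],
  [-0.15, -0.7, -1, -0.16, 45],
  [-0.25, -1.1, -1.6, -0.24, 45],
  [-0.3, -1.4, -2.2, -0.32, 45],
  [-0.3, -1.5, -2.6, -0.38, 45],
])

```text
time_s: 11.83
tcp_pos: [0.4755, -0.0023, 0.2027]
ee_rot: [[-0.997, -0.078, -0.003], [-0.078, 0.997, -0.0], [0.003, -0.0, -1.0]]
wrist_force: [-0.4, -0.3, -0.2]
gripper_width: 0.517
gripper_force: 0.0
```

Emit:
servo_tool([
  [0, 0, -0.3, 0, 45],
  [0, 0, -0.7, 0, 45],
  [0, 0, -1, 0, 45],
  [0, 0, -1, 0, 45],
  [0, 0, -1, 0, 45],
])

```text
time_s: 12.25
tcp_pos: [0.4767, -0.0016, 0.1743]
ee_rot: [[-0.997, -0.083, -0.001], [-0.083, 0.997, -0.0], [0.001, -0.0, -1.0]]
wrist_force: [0.2, -0.5, -0.1]
gripper_width: 0.518
gripper_force: 0.0
```

Run:
```python
from m import *
c=cap('wrist','w4.png');g=c['pixels'].max(2);s=r.sense();print(s['tcp_pos'],s['ee_rot'])
print('all');blobs(c,g<50,.015,(120,290,280,380),60)
print(proj(c,[[.475,-.008,.015],[.43,-.011,.015]]))
```

```text
[ 0.4771 -0.0016  0.1749] [[-0.9966 -0.0824  0.0008]
 [-0.0824  0.9966 -0.0001]
 [-0.0008 -0.0002 -1.    ]]
all
   (306, 170, 20, 91) [ 0.4681 -0.0046] [0.0848 0.0172] 4.1
   (283, 274, 65, 16) [0.5327 0.0001] [0.016  0.0626] 4.8
   (362, 278, 18, 12) [0.5303 0.0546] [0.0118 0.0171] 4.6
[[311.0961 223.7742]
 [311.6079 174.4678]]
```

Emit:
servo_tool([
  [-0.06, -0.05, -0.6, 0, 45],
  [-0.12, -0.09, -1.5, 0, 45],
  [-0.12, -0.09, -2.4, 0, 45],
  [-0.12, -0.09, -3.2, 0, 45],
  [-0.12, -0.09, -3.8, 0, 45],
])

```text
time_s: 12.72
tcp_pos: [0.473, -0.0046, 0.0596]
ee_rot: [[-0.997, -0.082, 0.0], [-0.082, 0.997, 0.0], [-0.0, 0.0, -1.0]]
wrist_force: [0.8, 0.7, 0.3]
gripper_width: 0.517
gripper_force: 0.0
```

Emit:
servo_tool([
  [0, 0, -0.4, 0, 45],
  [0, 0, -0.7, 0, 45],
  [0, 0, -1, 0, 45],
  [0, 0, -1.2, 0, 45],
  [0, 0, -1.3, 0, 45],
])

```text
time_s: 13.13
tcp_pos: [0.4731, -0.0046, 0.0212]
ee_rot: [[-0.997, -0.081, 0.0], [-0.081, 0.997, 0.0], [-0.0, 0.0, -1.0]]
wrist_force: [-0.1, -1.2, 0.0]
gripper_width: 0.513
gripper_force: 0.0
```

Emit:
servo_tool([
  [0, 0, -0.05, 0, 40],
  [0, 0, -0.05, 0, 32],
  [0, 0, -0.05, 0, 26],
  [0, 0, -0.05, 0, 22],
  [0, 0, -0.05, 0, 20],
])

```text
time_s: 13.55
tcp_pos: [0.4732, -0.0047, 0.0204]
ee_rot: [[-0.997, -0.081, 0.001], [-0.081, 0.997, 0.0], [-0.001, 0.0, -1.0]]
wrist_force: [-0.7, 0.3, -0.9]
gripper_width: 0.273
gripper_force: 0.0
```

Emit:
servo_tool([
  [0, 0, 0, 0, 17],
  [0, 0, 0, 0, 12],
  [0, 0, 0, 0, 5],
  [0, 0, 0, 0, 0],
  [0, 0, 0, 0, 0],
])

```text
time_s: 13.97
tcp_pos: [0.473, -0.0048, 0.0202]
ee_rot: [[-0.997, -0.081, 0.0], [-0.081, 0.997, 0.0], [-0.0, 0.0, -1.0]]
wrist_force: [-0.5, -0.8, 3.5]
gripper_width: 0.203
gripper_force: 30.0
```

Emit:
servo_tool([
  [0, 0, 0.05, 0, 0],
  [0, 0, 0.15, 0, 0],
  [0, 0, 0.3, 0, 0],
  [0, 0, 0.5, 0, 0],
  [0, 0, 0.8, 0, 0],
])

```text
time_s: 14.38
tcp_pos: [0.4724, -0.0049, 0.0441]
ee_rot: [[-0.997, -0.081, -0.002], [-0.081, 0.997, -0.0], [0.002, -0.0, -1.0]]
wrist_force: [0.3, 0.4, -1.5]
gripper_width: 0.202
gripper_force: 30.0
```

Gripped at 17.6 mm, as expected. I'll lift and move to a viewpoint beside the board to measure the chip close up.

Emit:
servo_tool([
  [0, 0, 0.5, 0, 0],
  [0, 0, 1.2, 0, 0],
  [0, 0, 2, 0, 0],
  [0, 0, 2.8, 0, 0],
  [0, 0, 3.6, 0, 0],
])

```text
time_s: 14.8
tcp_pos: [0.4725, -0.0049, 0.1539]
ee_rot: [[-0.997, -0.081, 0.0], [-0.081, 0.997, 0.0], [-0.0, 0.0, -1.0]]
wrist_force: [0.5, 0.5, -1.3]
gripper_width: 0.203
gripper_force: 30.0
```

Emit:
servo_tool([
  [0.2, -0.2, 0.8, 0, 0],
  [0.5, -0.6, 1.6, 0, 0],
  [0.9, -1.2, 2.4, 0, 0],
  [1.3, -1.9, 3, 0, 0],
  [1.7, -2.6, 3.2, 0, 0],
])

```text
time_s: 15.22
tcp_pos: [0.5255, -0.0835, 0.2527]
ee_rot: [[-0.997, -0.082, 0.008], [-0.082, 0.997, 0.0], [-0.007, -0.0, -1.0]]
wrist_force: [0.6, 0.9, -1.3]
gripper_width: 0.202
gripper_force: 30.0
```

Emit:
servo_tool([
  [0.4, -0.7, 0, -0.04, 0],
  [0.7, -1.4, 0, -0.08, 0],
  [0.9, -2, 0, -0.12, 0],
  [0.9, -2.4, 0, -0.16, 0],
  [0.9, -2.6, 0, -0.2, 0],
])

```text
time_s: 15.63
tcp_pos: [0.5503, -0.1621, 0.2481]
ee_rot: [[-0.992, 0.123, -0.001], [0.123, 0.992, 0.0], [0.001, 0.0, -1.0]]
wrist_force: [-0.6, -0.1, -0.7]
gripper_width: 0.203
gripper_force: 30.0
```

Emit:
servo_tool([
  [0, 0, 0, 0, 0],
  [0, 0, 0, 0, 0],
  [0, 0, 0, 0, 0],
  [0, 0, 0, 0, 0],
  [0, 0, 0, 0, 0],
])

```text
time_s: 16.05
tcp_pos: [0.5508, -0.1601, 0.2482]
ee_rot: [[-0.993, 0.118, 0.0], [0.118, 0.993, 0.0], [-0.0, 0.0, -1.0]]
wrist_force: [-0.2, 0.4, -0.7]
gripper_width: 0.201
gripper_force: 30.0
```

Run:
```python
from m import *
c=cap('wrist','w5.png');a=cap('scene','scene5.png');b=cap('side','side5.png');s=r.sense();print(s['tcp_pos'],s['ee_rot'],s['wrist_force'],s['time_s'])
uv=proj(c,[[.575,-.304,.033]])[0];print(uv)
# triangulate by plane: hand px
print('scene',plane(a,[[166,279]],.033),'side',plane(b,[[343,379.6]],.033))
x,y=uv.astype(int)
W=c['pixels'][max(y-80,0):y+80,max(x-100,0):x+100];print('off',max(x-100,0),max(y-80,0),W.shape)
im=np.zeros((600,800,3),np.uint8)
t=cv2.resize(W,None,fx=2.5,fy=2.5,interpolation=2)[:400,:500];im[:t.shape[0],:t.shape[1]]=t
im[:300,500:]=cv2.resize(a['pixels'][240:330,130:220],(300,300),interpolation=2)
im[400:600,:500]=cv2.resize(b['pixels'][350:430,280:480],(500,200),interpolation=2)
im[300:600,500:]=cv2.resize(b['pixels'][170:270,260:360],(300,300),interpolation=2)
cv2.imwrite('pics/c5.png',im[:,:,::-1])
```

```text
[ 0.5509 -0.1604  0.2481] [[-0.993   0.1182  0.0001]
 [ 0.1182  0.993   0.    ]
 [-0.0001  0.     -1.    ]] [-0.1037  0.4323 -1.634 ] 16.2
[193.434 248.313]
scene [[ 0.5781 -0.3041  0.033 ]] side [[ 0.5751 -0.3137  0.033 ]]
off 93 168 (160, 200, 3)
```

View pics/c5.png

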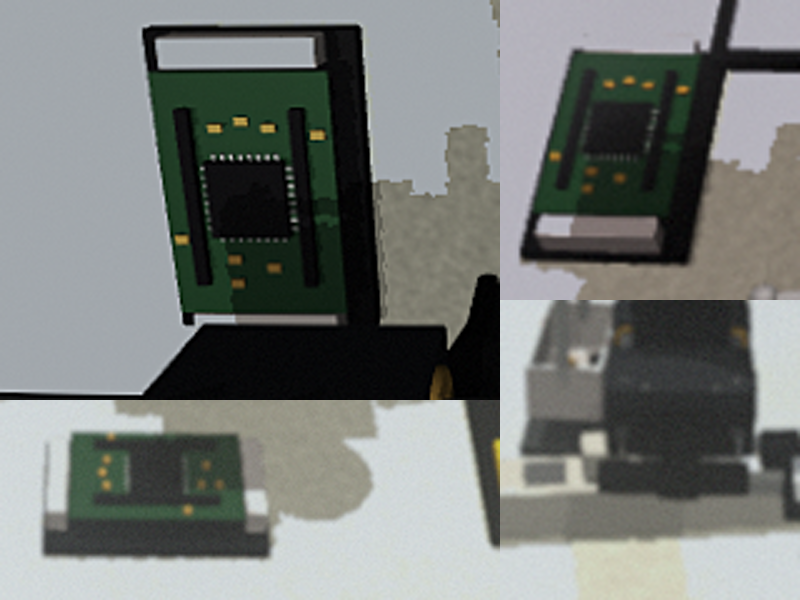

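The last view shows the board clearly. In the wrist crop the chip spans about (206,160) to (293,241), with its centre at crop (249,200) and the socket strips on both sides. In the side crop the chip centre is at about (156,467). The spare space beside the magnifier is free.

Run:
```python
from m import *
c=cap('wrist');a=cap('scene');b=cap('side');s=r.sense();t=s['tcp_pos'];R=s['ee_rot']
f=lambda l:[[x/2.5+93,y/2.5+168] for x,y in l]
P=plane(c,f([(206,161),(286,160),(294,237),(213,241)]),.033);print('chip w',P.mean(0),P[:,:2])
P=plane(c,f([(183,109),(204,285),(297,108),(312,285)]),.033)
for i in (0,2): d=P[i+1]-P[i];print('strip',np.degrees(np.arctan2(d[1],d[0])),np.linalg.norm(d))
print('mid',P.mean(0))
# refine: dark mask within wrist crop around chip
g=c['pixels'].max(2);print('chip mask');blobs(c,g<40,.033,(231,264,173,213),100,1)
print('side',plane(b,[[342.4,376.8]],.033),'scene',plane(a,[[130+(586+655+700+0)/3/3.333*0+ (618-500)/3.333,240+129/3.333]],.033))
# mag frame in hand
x=-R[:,0];x=np.array([x[0],x[1],0]);L=t+x*.098;L[2]=t[2]-.020;print('lens pred',L,np.degrees(np.arctan2(x[1],x[0])))
y=np.array([-x[1],x[0],0])
for n,q in(('scene',a),('side',b)):
    cor=proj(q,[L+i*.043*x+j*.032*y+[0,0,z] for z in(0,.01) for i,j in((1,1),(1,-1),(-1,-1),(-1,1))]);print(n,cor.round(1).tolist())
    u0,v0=cor.min(0).astype(int)-12;u1,v1=cor.max(0).astype(int)+12
    g=q['pixels'].max(2);print(u0,v0);blobs(q,g<75,L[2]+.01,(max(v0,0),v1,max(u0,0),u1),60,2)
```

```text
chip w [ 0.5747 -0.3048  0.033 ] [[ 0.5542 -0.3202]
 [ 0.5581 -0.2843]
 [ 0.5944 -0.2885]
 [ 0.592  -0.3263]]
strip -7.764192732052432 0.083946345308837
strip -7.426234500807831 0.08386848672642006
mid [ 0.5743 -0.3051  0.033 ]
chip mask
   (173, 231, 40, 33) [ 0.5736 -0.3054] [0.0489 0.0381] 83.1
side [[ 0.575  -0.3072  0.033 ]] scene [[ 0.5773 -0.3054  0.033 ]]
lens pred [ 0.6482 -0.1723  0.2279] -6.815041574300023
scene [[233.5, 260.8], [193.0, 260.1], [201.7, 218.7], [239.8, 219.2], [232.6, 256.9], [191.8, 256.3], [200.7, 214.7], [239.0, 215.2]]
179 202
   (179, 202, 72, 70) [ 0.6477 -0.1686] [0.1131 0.1425] 84.4
side [[401.1, 223.3], [405.2, 243.7], [352.9, 243.1], [351.4, 222.7], [401.6, 218.4], [405.7, 238.6], [353.1, 238.0], [351.6, 217.7]]
339 205
   (346, 214, 60, 30) [ 0.6426 -0.1726] [0.0902 0.0962] 81.5
   (339, 205, 6, 17) [ 0.5945 -0.1172] [0.0551 0.0088] 82.0
```

```bash
cat > edge.py <<'E'
from m import *
# column-wise lower dark edge of frame in side view vs prediction
def run(dz=.02,cols=12,thr=75):
    b=cap('side');a=cap('scene');s=r.sense();t=s['tcp_pos'];R=s['ee_rot'];x=-R[:,0];x=np.array([x[0],x[1],0]);y=np.array([-x[1],x[0],0])
    L=t+x*.098;L[2]=t[2]-dz;print('lens',L,np.degrees(np.arctan2(x[1],x[0])),s['wrist_force'],s['time_s'])
    for n,q,e in(('side lower',b,((-1,-1,0),(1,-1,0))),('scene front',a,((1,-1,0),(1,1,0)))):
        p=proj(q,[L+i*.043*x+j*.032*y+[0,0,k*.01] for i,j,k in e]);g=cv2.cvtColor(q['pixels'],7).astype(float);o=[]
        for f in np.linspace(.12,.88,9):
            u,v=p[0]*(1-f)+p[1]*f; vv=np.arange(v-7,v+8,.25)
            pr=cv2.remap(g.astype(np.float32),np.full((1,len(vv)),u,np.float32),vv[None].astype(np.float32),1)[0]
            pr=np.convolve(pr,np.ones(5)/5,'same')[2:-2];d=pr[6:]-pr[:-6]; i=d.argmax(); o.append((round(vv[2:-2][i+3]-v,1),round(d[i])))
        print(n,o)
E
python3 -c "from edge import *;run()"
```

```text
lens [ 0.6482 -0.1724  0.2279] -6.820489400289852 [-0.0561 -1.0212 -0.6754] 16.45
side lower [(np.float64(0.5), 46), (np.float64(0.5), 50), (np.float64(0.8), 57), (np.float64(0.8), 55), (np.float64(0.8), 56), (np.float64(0.8), 58), (np.float64(0.2), 77), (np.float64(0.0), 82), (np.float64(0.2), 76)]
scene front [(np.float64(1.0), 89), (np.float64(0.8), 108), (np.float64(1.0), 119), (np.float64(1.0), 121), (np.float64(0.8), 122), (np.float64(0.8), 123), (np.float64(0.8), 129), (np.float64(0.8), 132), (np.float64(0.5), 98)]
```

Emit:
servo_tool([
  [-0.2, -0.5, 0, 0, 0],
  [-0.6, -1.3, -0.2, 0, 0],
  [-1.1, -2.2, -0.6, -0.006, 0],
  [-1.6, -3.1, -1.1, -0.012, 0],
  [-2, -3.8, -1.6, -0.012, 0],
])

```text
time_s: 16.87
tcp_pos: [0.4901, -0.2762, 0.1998]
ee_rot: [[-0.991, 0.131, 0.001], [0.131, 0.991, -0.0], [-0.001, -0.0, -1.0]]
wrist_force: [-0.3, -0.6, -1.2]
gripper_width: 0.202
gripper_force: 30.0
```

Emit:
servo_tool([
  [-0.2, -0.3, -0.5, 0, 0],
  [-0.4, -0.5, -1.1, 0, 0],
  [-0.44, -0.6, -1.7, 0, 0],
  [-0.44, -0.6, -2.2, 0, 0],
  [-0.44, -0.6, -2.5, 0, 0],
])

```text
time_s: 17.28
tcp_pos: [0.4766, -0.2929, 0.1232]
ee_rot: [[-0.991, 0.132, -0.003], [0.132, 0.991, 0.001], [0.003, 0.001, -1.0]]
wrist_force: [-0.4, 0.5, -1.0]
gripper_width: 0.201
gripper_force: 30.0
```

```bash
python3 -c "from edge import *;run()"
```

```text
lens [ 0.5739 -0.3053  0.1034] -7.531322368825668 [-0.4486  1.5339 -1.0752] 17.3833
side lower [(np.float64(0.2), 47), (np.float64(0.5), 46), (np.float64(0.5), 44), (np.float64(0.5), 52), (np.float64(0.5), 45), (np.float64(0.8), 44), (np.float64(0.8), 46), (np.float64(0.8), 45), (np.float64(1.0), 51)]
scene front [(np.float64(0.8), 68), (np.float64(0.8), 70), (np.float64(0.5), 23), (np.float64(1.0), 8), (np.float64(3.0), 2), (np.float64(1.5), 7), (np.float64(1.5), 2), (np.float64(1.0), 0), (np.float64(1.8), 2)]
```

The magnifier is level and within about 1 mm of the predicted pose. Final descent.

Emit:
servo_tool([
  [0.03, 0, -0.3, 0, 0],
  [0.03, 0, -0.7, 0, 0],
  [0.03, 0, -1.1, 0, 0],
  [0.03, 0, -1.4, 0, 0],
  [0.03, 0, -1.6, 0, 0],
])

```text
time_s: 17.8
tcp_pos: [0.4788, -0.2926, 0.0764]
ee_rot: [[-0.991, 0.13, 0.0], [0.13, 0.991, -0.0], [-0.0, -0.0, -1.0]]
wrist_force: [0.3, 0.2, -0.8]
gripper_width: 0.201
gripper_force: 30.0
```

Emit:
servo_tool([
  [0, 0, -0.04, 0, 0],
  [0, 0, -0.08, 0, 0],
  [0, 0, -0.08, 0, 0],
  [0, 0, -0.08, 0, 0],
  [0, 0, -0.08, 0, 0],
])

```text
time_s: 18.22
tcp_pos: [0.479, -0.2929, 0.0751]
ee_rot: [[-0.991, 0.131, 0.001], [0.131, 0.991, -0.0], [-0.001, -0.0, -1.0]]
wrist_force: [0.2, -0.3, -1.0]
gripper_width: 0.204
gripper_force: 30.0
```

Emit:
servo_tool([
  [0, 0, 0, 0, 0],
  [0, 0, 0, 0, 0],
  [0, 0, 0, 0, 0],
  [0, 0, 0, 0, 0],
  [0, 0, 0, 0, 0],
])

```text
time_s: 18.63
tcp_pos: [0.4786, -0.2928, 0.0746]
ee_rot: [[-0.991, 0.131, 0.0], [0.131, 0.991, -0.0], [-0.0, -0.0, -1.0]]
wrist_force: [0.5, 0.2, -1.3]
gripper_width: 0.203
gripper_force: 30.0
```

Run:
```python
from edge import *
run()
# clean check of bystanders/basket: change since right after hanging
a=cap('scene')['pixels'].astype(int);o=cv2.imread('pics/scene3.png')[:,:,::-1].astype(int)
for n,(y0,y1,x0,x1) in dict(basket=(165,250,425,510),spool=(232,272,225,265),cup=(330,385,278,355),drv=(195,215,268,300)).items():
    print(n,(np.abs(a-o).max(2)[y0:y1,x0:x1]>40).mean().round(3))
```

```text
lens [ 0.5757 -0.3056  0.0545] -7.515263901871983 [ 0.1085 -0.2359 -0.952 ] 18.7333
side lower [(np.float64(1.0), 14), (np.float64(0.2), 6), (np.float64(5.0), 2), (np.float64(0.5), 6), (np.float64(1.2), 3), (np.float64(2.2), 4), (np.float64(-0.2), 5), (np.float64(0.8), 11), (np.float64(1.8), 4)]
scene front [(np.float64(1.0), 8), (np.float64(6.5), 10), (np.float64(0.8), 5), (np.float64(5.0), 20), (np.float64(0.5), 14), (np.float64(0.2), 6), (np.float64(1.2), 20), (np.float64(1.0), 12), (np.float64(0.8), 5)]
basket 0.001
spool 0.291
cup 0.0
drv 0.125
```

Only the spool and screwdriver patches changed, probably from moving shadow. I'll check that with edge positions.

Run:
```python
from h import *
for n,rs in (('scene',((225,275,220,270),(190,218,262,305))),('side',((298,345,280,325),(260,320,215,245)))):
    o=cv2.imread(f'pics/{n}3.png');a=cap(n)['pixels'][:,:,::-1]
    for y0,y1,x0,x1 in rs:
        H=[]
        for q in (o,a):
            p=q[y0:y1,x0:x1].astype(int)
            m=(p.max(2)<125) if (y1-y0) in(50,47) else (p[:,:,2]>p[:,:,1]+60)
            k=cv2.connectedComponentsWithStats(m.astype(np.uint8))
            i=1+k[2][1:,4].argmax();H.append((k[2][i].tolist(),k[3][i].round(1).tolist()))
        print(n,H)
```

```text
scene [([10, 11, 31, 37, 932], [25.0, 28.9]), ([0, 2, 50, 46, 1670], [22.1, 22.0])]
scene [([10, 8, 33, 13, 297], [26.3, 13.6]), ([10, 7, 33, 14, 317], [26.3, 13.7])]
side [([8, 7, 31, 38, 985], [22.9, 25.1]), ([0, 0, 39, 47, 1615], [16.9, 23.5])]
side [([11, 23, 10, 25, 102], [14.5, 36.7]), ([9, 21, 11, 28, 219], [14.1, 34.1])]
```

The spool's outer edges match where the shadow doesn't merge with it, and the screwdriver hasn't moved. Handing in.

```bash
python3 -c "
from station import r
print(r.finish_job())"
```

```text
the job is handed in; nothing more can be done
None
```

The basket hangs released on the hook, and the gripper is holding the magnifier still and level about 2 cm above the chip, centred to within about 1 mm by my measurements. I handed the job in at about 19 s of the 72 s limit; the hand-in gave no verdict.

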